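Tea tins back on the acrylic steps

TASK

Tidy up the tea shelf: take the pile of three tins apart and stand each one upright in the middle of its own acrylic step so that all the lids come level, which means the tallest tin on the lowest step, the middle tin on the middle step and the flattest tin on the highest step. Draw the tea strainer out from under the highest step by its handle without forcing it against the acrylic, and lay it with its ball in the middle of the drip dish. Set everything down gently, drop or tip nothing, and leave the funnel and the jar where they are.

Things in the scene. Friction and masses are not known exactly. Their poses are not given: they have to be found in the camera images.
- tin_tall: plain round steel tin with an aluminium lid pressed on (lid and body stay one piece), 44 mm in diameter, 80 mm tall. At the start on top of the pile. Origin: centre of its underside; z up.
- tin_middle: plain round steel tin with an aluminium lid pressed on (lid and body stay one piece), 56 mm in diameter, 60 mm tall. At the start in the middle of the pile, under the tall tin and on the flat one. Origin: centre of its underside; z up.
- tin_flat: plain round steel tin with an aluminium lid pressed on (lid and body stay one piece), 68 mm in diameter, 40 mm tall. At the start at the bottom of the pile, on the shelf. Origin: centre of its underside; z up.
- strainer: rigid steel tea strainer: round ball 40 mm across and high, flat-bottomed; level handle of two parallel wires (18 mm over both, 4 mm thick, centred 20 mm above the underside) along its -x to 120 mm from the ball's centre, ending in a foot turned down to the underside. Starts on the shelf, ball under the front of the highest step, handle out. Origin: under the ball's centre, at its underside; z up.
- step_low: fixed U-shaped bench of 4 mm clear acrylic with bright edges, 92 mm wide (its y), 85 mm deep (its x), flat top 25 mm above the shelf; legs along its two y ends, open to front (its -x, towards the robot) and back. The lowest of three. Origin: on the shelf under the centre of the top; z up.
- step_mid: fixed U-shaped bench of 4 mm clear acrylic with bright edges, 106 mm wide (its y), 85 mm deep (its x), flat top 45 mm above the shelf; legs along its two y ends, open to front (its -x, towards the robot) and back. The middle one of three. Origin: on the shelf under the centre of the top; z up.
- step_high: fixed U-shaped bench of 4 mm clear acrylic with bright edges, 120 mm wide (its y), 85 mm deep (its x), flat top 65 mm above the shelf; legs along its two y ends, open to front (its -x, towards the robot) and back. The highest of three; 61 mm clear beneath it. Origin: on the shelf under the centre of the top; z up.
- dish: small round blue ceramic drip dish, loose, 160 g: flat inner floor about 60 mm across and 5 mm above the shelf, flaring to a rim 92 mm across and 14 mm high. Origin: centre of its underside; z up.
- funnel: bystander: green funnel standing mouth down, 72 mm across at the shelf, 75 mm high, with a small hanging tab on its rim. Origin: centre of its underside.
- jar: bystander: closed amber glass jar, 62 mm in diameter, 85 mm high. Origin: centre of its underside.

How it is judged:
At the end, for the whole second after the job is handed in: Tall tin on low step, middle on middle, flat on high: upright, centred within 15 mm, underside within 5 mm of the step's top. Strainer's ball within 15 mm of the dish's centre, its underside 1 to 12 mm above the dish's, tilted under 0.2 rad; dish level. All released and still (horizontal distance between tin_tall and step_low below 0.015 m and z of tin_tall in the frame of step_low between 0.02 and 0.03 m and angle between each of tin_tall, tin_middle, tin_flat, dish's own z axis and vertical below 0.1 rad and linear speed of each of tin_tall, tin_middle, tin_flat, strainer below 0.02 m/s and contact force between the fingers and tin_tall below 0.05 N and horizontal distance between tin_middle and step_mid below 0.015 m and z of tin_middle in the frame of step_mid between 0.04 and 0.05 m and contact force between the fingers and tin_middle below 0.05 N and horizontal distance between tin_flat and step_high below 0.015 m and z of tin_flat in the frame of step_high between 0.06 and 0.07 m and contact force between the fingers and tin_flat below 0.05 N and horizontal distance between strainer and dish below 0.015 m and z of strainer in the frame of dish between 0.001 and 0.012 m and angle between strainer's own z axis and vertical below 0.2 rad and contact force between the fingers and strainer below 0.05 N); the robot touches nothing.
It fails at once if a tin or the strainer is let fall (faster than 0.6 m/s with no finger on it) ((linear speed of tin_tall above 0.6 m/s and contact force between the fingers and tin_tall below 0.02 N) or (linear speed of tin_middle above 0.6 m/s and contact force between the fingers and tin_middle below 0.02 N) or (linear speed of tin_flat above 0.6 m/s and contact force between the fingers and tin_flat below 0.02 N) or (linear speed of strainer above 0.6 m/s and contact force between the fingers and strainer below 0.02 N)).
It fails at once if a tin is tipped by more than 0.7 rad (angle between any of tin_tall, tin_middle, tin_flat's own z axis and vertical above 0.7 rad).
It fails at once if the strainer is forced against the highest step (more than 15 N) (contact force between strainer and step_high above 15 N).
It fails at once if the funnel or the jar is shifted by more than 25 mm or tipped by more than 0.4 rad ((distance of funnel from where it was at the start of the episode above 0.025 m or angle between funnel's own z axis and vertical above 0.4 rad) or (distance of jar from where it was at the start of the episode above 0.025 m or angle between jar's own z axis and vertical above 0.4 rad)).
It also fails if it takes over 125 s, if anything falls off the work surface, if the arm or the gripper's body presses on something with over 40 N, if the wrist force passes 120 N, or if a joint passes its speed limit or range.

ROBOT

A 7-joint arm with a two-finger parallel gripper is mounted at the origin on the work surface. World frame = base frame: x ahead of the robot, y to its left, z up, the work surface at z = 0. Lengths are in m, angles in rad, forces in N, time in s.
With the tool pointing down it reaches from about 0.425 to 0.875 m from the base axis. Payload 8.4 kg.
Tool frame: the origin (TCP) lies at the very end of the fingers, on their centre line; the grasp point (between the pads) lies 19 mm behind it; z points along the fingers, y is the line along which they close (so a half turn about z gives the same grasp; the last joint's range is limited). The gripper opens to 85 mm and grips with 20 to 120 N. Pads are 22 mm wide; open, the fingers measure 114 mm over their backs; the gripper's body (76 mm by 85 mm) begins 54 mm behind the grasp point. The pads swing forward as they close: fully open they stand 13 mm farther back than shut.
Start: joints at [1.078, 0.333, 0.04, 1.465, -0.013, 1.343, -0.059], TCP at [0.249, -0.6, 0.231] pointing down, gripper open.
Joint ranges: [-2.58, 2.58], [-0.38, 2.09], [-1.3, 1.39], [0.25, 2.4], [-1.5, 4.64], [0.08, 2.09], [-2.65, 2.65]. Speed limits (rad/s): [2.22, 2.22, 2.79, 2.79, 3.14, 3.14, 3.14].

INTERFACE

Orientations are given as a unit quaternion [w, x, y, z].
In Python, from plant import r gives the robot as it stands.
- The arm moves only by the tool apply_moves, never from a script. Its argument "motion" is a list of rows, each a list of 3 entries, a list of its own where there are three numbers: the shift along the world's x, y, z in units of 10 cm (1.0 is 10 cm), then the turn about the world's z in units of pi rad (1.0 is pi rad), then the opening, from 0 (shut) to 1 (fully open). A call has 1 to 5 rows; each row is the pose to reach, as a shift and turn from the pose commanded when the call began, turning the shorter way round; what a row does not reach only later rows make up. A row lasts 1/12 s, in which the tool goes at most 41.7 mm and 7.16 degrees, less where a joint would pass 70% of its speed; a pose out of reach is approached as far as the arm can. A call with a number of a shift or a turn outside -1 to 1 is refused whole. A call with a gripper value outside its range is refused whole. The fingers move at their own pace and stop on an object; "squeeze" is the grip in N (left out, the last holds). Time passes only in rows, so rows that repeat a pose let the fingers close. It gives the time, the measured TCP pose, the force, the opening and the grip force at its end, in the units of the state.
- r.read_state(): the state, without advancing time (a new reading comes with each control period).
- r.get_image(name): name is "side" or "top"; returns the picture (400x640x3 uint8, red, green, blue); there is no depth.
- r.camera_info(name): a dict with "camera_matrix" (3x3 intrinsics, pixels), "pose" (4x4, takes a point from camera to world coordinates). Camera axes: x right, y up, looking along -z (the intrinsics and any distortion apply to the point x, -y, -z); pixel columns grow to the right and rows downward; lengths in m; the calibration is good to about 2 mm. A picture is of the moment at which its call begins. camera_info takes no time and is no camera call.
- r.finish_job(): hands the job in; it is judged then, once.
Trained networks look in the newest picture that a camera, given by its name, has taken for a name from the list of things; names that differ only in an ending like _2 or _b are one class to them, and where a whole thing is asked for, a point or a joint stands for the part that bears it (a point fixed in the world has none). Each returns a list of dicts, best first, with "confidence" (0 to 1); they miss things now and then, are a little off and sometimes report something else, mostly with a low value. They report only what shows in the picture. A call takes as long as a camera call.
- r.cut_out(target, camera): "pixels" (400x640 bool, what is visible of it) and "pixel" ([column, row] in pixels, amid what is visible of it).
The state is a dict: "t": time; "q": joint angles; "joint_vel": joint speeds; "joint_torque": joint torques, N m; "eef_pos": TCP position; "eef_rot": TCP orientation; "wrist_force": force on the tool from outside, world axes, zero at the start; "moment": the same for the moment, N m; "finger_gap": finger opening in m; "grip_force": force on a finger pad.
Only numpy, scipy, OpenCV 4.12 (cv2) and the standard library are available. Lean on these libraries where they do the work, as an engineer would, in place of code of your own. Each camera call takes 0.05 s, during which the arm holds its last target. There are 200 camera calls.

## Working session

There is one attempt and no reset: what is moved stays moved. The work goes in short steps, Python scripts to look and compute and a tool call to move; the robot and the scene stay as the last step left them, time stands still between calls to the robot, and variables do not carry over. Pictures are saved under pics/ and viewed, at most 14 in all, crops included, and the job is handed in when it is done.

Besides the shell and the picture viewer there is one more tool, called after ">>>" as name([rows], argument=value, ...), one row to a line, values as JSON. apply_moves: Moves the arm, as the interface text tells. Its arguments: {"type":"object","properties":{"motion":{"type":"array"},"squeeze":{"type":"number"}},"required":["motion"]}

```bash
mkdir -p pics; ls; python3 - <<'E'
from plant import r
import cv2,json
s=r.read_state(); print({k:(v if not hasattr(v,'round') else v) for k,v in s.items()})
for n in("top","side"):
    cv2.imwrite(f"pics/{n}0.png",r.get_image(n)[:,:,::-1]); i=r.camera_info(n); print(n,i)
E
```

```text
pics
{'t': 0.0, 'q': array([ 1.07777368,  0.33392508,  0.03984269,  1.46629947, -0.01344577,
        1.34333937, -0.05844251]), 'joint_vel': array([-0.00048405, -0.00229013,  0.0011703 ,  0.0001787 ,  0.00031789,
       -0.00085917,  0.0002275 ]), 'joint_torque': array([-3.09190373e-04, -6.58565927e+01,  1.36521857e+00, -4.05561805e+01,
        1.67831528e-02,  1.28422954e-02, -4.02596143e-06]), 'eef_pos': array([ 0.24923669, -0.5997912 ,  0.23039788]), 'eef_rot': array([-8.30038471e-04,  9.80669405e-01,  1.95670105e-01, -1.96700386e-04]), 'wrist_force': array([ 0.00658676,  0.87437021, -0.71113198]), 'moment': array([0.03040494, 0.07676677, 0.01878453]), 'grip_force': 0.0, 'finger_gap': 0.08514926648481143}
top {'camera_matrix': array([[423.13288943,   0.        , 317.61834171],
       [  0.        , 423.13288943, 196.81132133],
       [  0.        ,   0.        ,   1.        ]]), 'pose': array([[ 2.22396839e-02,  9.83190241e-01, -1.81224573e-01,
         3.80606976e-01],
       [-9.99743207e-01,  2.26596317e-02,  2.46963756e-04,
         1.34278673e-02],
       [ 4.34929444e-03,  1.81172544e-01,  9.83441708e-01,
         1.01663662e+00],
       [ 0.00000000e+00,  0.00000000e+00,  0.00000000e+00,
         1.00000000e+00]])}
side {'camera_matrix': array([[385.55692752,   0.        , 315.76700264],
       [  0.        , 385.55692752, 204.0428928 ],
       [  0.        ,   0.        ,   1.        ]]), 'pose': array([[-0.9901417 ,  0.08930237, -0.10790968,  0.46693936],
       [-0.13985542, -0.67286856,  0.72642161,  0.61095959],
       [-0.00773786,  0.73435208,  0.67872464,  0.64857695],
       [ 0.        ,  0.        ,  0.        ,  1.        ]])}
```

View pics/top0.png

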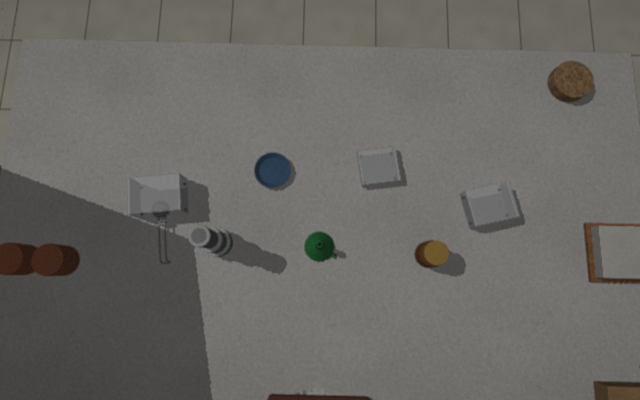

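View pics/side0.png

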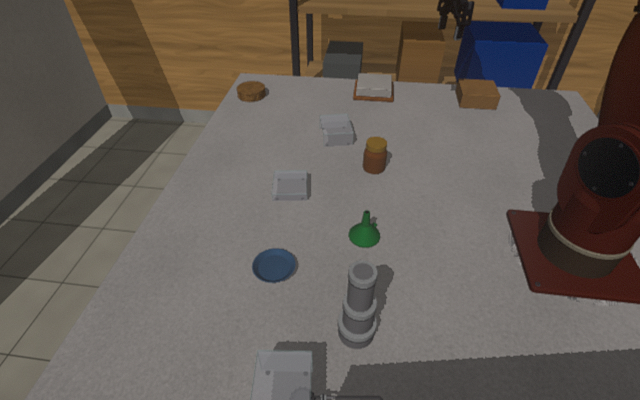

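```bash
cat > h.py <<'E'
from plant import r
import numpy as np,cv2
def proj(n,P):
    i=r.camera_info(n);T=i["pose"];K=i["camera_matrix"]
    c=(np.atleast_2d(P)-T[:3,3])@T[:3,:3]; c=c*[1,-1,-1]; u=c@K.T
    return u[:,:2]/u[:,2:]
def back(n,px,z):
    i=r.camera_info(n);T=i["pose"];K=i["camera_matrix"]
    p=np.c_[np.atleast_2d(px).astype(float),np.ones(len(np.atleast_2d(px)))]
    d=(p@np.linalg.inv(K).T)*[1,-1,-1]@T[:3,:3].T
    return T[:3,3]+d*((z-T[2,3])/d[:,2:])
E
python3 - <<'E'
from h import *
for n in("top","side"):
  for t in "tin_tall tin_middle tin_flat strainer step_low step_mid step_high dish funnel jar".split():
    for d in r.cut_out(t,n)[:2]:
      m=d["pixels"]; ys,xs=np.nonzero(m); np.save(f"{n}_{t}.npy",m) if d is not None else 0
      print(n,t,round(d["confidence"],2),np.round(d["pixel"]),m.sum(),xs.min(),xs.max(),ys.min(),ys.max(),back(n,d["pixel"],0.0)[0].round(3)[:2])
E
```

```text
top tin_tall 0.6 [202. 234.] 567 188 217 224 247 [0.471 0.29 ]
top tin_middle 0.76 [216. 241.] 298 200 226 227 252 [0.454 0.253]
top tin_middle 0.29 [488. 204.] 1954 460 518 182 227 [ 0.559 -0.402]
top tin_flat 0.46 [228. 252.] 138 211 231 232 255 [0.429 0.224]
top strainer 0.49 [164. 218.] 138 153 168 211 225 [0.509 0.383]
top step_low 0.94 [377. 164.] 1357 357 400 146 185 [ 0.655 -0.133]
top step_mid 0.69 [322. 245.] 719 305 336 231 260 [0.452 0.001]
top step_mid 0.65 [488. 204.] 1954 460 519 181 227 [ 0.559 -0.402]
top step_high 0.61 [156. 196.] 2336 126 188 173 217 [0.562 0.407]
top dish 0.66 [270. 170.] 1051 254 290 152 187 [0.632 0.132]
top funnel 0.56 [319. 246.] 675 305 334 231 259 [0.448 0.007]
top jar 0.69 [320. 245.] 705 304 335 231 260 [0.451 0.005]
top jar 0.68 [429. 253.] 760 414 448 240 267 [ 0.437 -0.256]
side tin_tall 0.81 [362. 284.] 1299 347 376 261 312 [0.444 0.14 ]
side tin_middle 0.61 [355. 321.] 836 342 377 295 335 [0.453 0.225]
side tin_flat 0.79 [355. 336.] 664 337 376 310 349 [0.45  0.255]
side tin_flat 0.46 [365. 284.] 1212 347 375 262 311 [0.439 0.138]
side strainer 0.71 [333. 394.] 224 310 380 393 399 [0.48  0.361]
side step_low 0.76 [290. 186.] 1025 272 306 170 201 [ 0.646 -0.145]
side step_mid 0.64 [338. 127.] 1002 319 353 114 146 [ 0.552 -0.449]
side step_high 0.78 [283. 377.] 2853 250 312 350 399 [0.564 0.345]
side funnel 0.57 [365. 231.] 769 348 379 211 248 [ 0.445 -0.009]
side funnel 0.4 [336. 126.] 950 319 352 114 146 [ 0.558 -0.45 ]
side jar 0.95 [376. 158.] 697 363 385 138 173 [ 0.428 -0.294]
```

The top view shows the pile at (205,238), with the high step and strainer at (157,195), the dish at (272,170), the low step at (379,166) and the mid step at (490,205). The funnel is at (320,246) and the jar at (432,253). Next I'll fit models to these for exact poses.

```bash
cat > fit.py <<'E'
from h import *
from scipy.optimize import minimize
def hullmask(n,P,S=1):
    m=np.zeros((400*S,640*S),np.uint8); h=cv2.convexHull((proj(n,P)*S).astype(np.float32))
    cv2.fillConvexPoly(m,np.round(h*16).astype(np.int32),255,cv2.LINE_AA,4); return m/255.
a=np.linspace(0,2*np.pi,40)
def cyl(x,y,z0,z1,ra,rb=None):
    rb=rb or ra
    return np.r_[np.c_[x+ra*np.cos(a),y+ra*np.sin(a),0*a+z0],np.c_[x+rb*np.cos(a),y+rb*np.sin(a),0*a+z1]]
def box(x,y,t,d,w,h):
    c,s=np.cos(t),np.sin(t)
    return np.array([[x+c*u-s*v,y+s*u+c*v,z] for u in(-d/2,d/2) for v in(-w/2,w/2) for z in(0,h)])
def fit(f,p0,masks,sc):
    def cost(p):
        c=0
        for n,m in masks.items():
            M=f(n,p); c+=1-np.minimum(M,m).sum()/np.maximum(M,m).sum()
        return c
    p0=np.array(p0,float)
    sim=np.vstack([p0]+[p0+np.eye(len(p0))[i]*sc[i] for i in range(len(p0))])
    o=minimize(cost,p0,method="Nelder-Mead",options=dict(initial_simplex=sim,xatol=1e-4,fatol=1e-4,maxiter=300)); return o.x,o.fun/len(masks)
E
cat > run1.py <<'E'
from fit import *
L=lambda n,t:np.load(f"{n}_{t}.npy").astype(float)
for t,p0,w,h in(("step_low",(.66,-.13,0),.092,.025),("step_mid",(.55,-.41,.2),.106,.045),("step_high",(.55,.38,0),.12,.065)):
    for cs in(("top",),("side",),("top","side")):
        if t=="step_high" and "side" in cs: continue
        print(t,cs,*[np.round(v,3) for v in fit(lambda n,p:hullmask(n,box(*p,.085,w,h)),p0,{n:L(n,t) for n in cs},(.02,.02,.1))])
tins=dict(tall=(.1,.18,.022),middle=(.04,.1,.028),flat=(0,.04,.034))
S=lambda n,t,p:hullmask(n,cyl(p[0],p[1],tins[t][0],tins[t][1],tins[t][2]))
pt,pm=None,None
for cs in(("top",),("side",),("top","side")):
    pt,e=fit(lambda n,p:S(n,"tall",p),(.45,.255),{n:L(n,"tin_tall") for n in cs},(.02,.02));print("tall",cs,pt.round(3),e)
    pm,e=fit(lambda n,p:S(n,"middle",p)*(1-S(n,"tall",pt)),pt,{n:L(n,"tin_middle") for n in cs},(.02,.02));print("mid",cs,pm.round(3),e)
    pf,e=fit(lambda n,p:S(n,"flat",p)*(1-S(n,"tall",pt))*(1-S(n,"middle",pm)),pm,{n:L(n,"tin_flat") for n in cs},(.02,.02));print("flat",cs,pf.round(3),e)
print("dish",fit(lambda n,p:hullmask(n,cyl(*p,0,.014,.03,.046)),(.63,.13),{"top":L("top","dish")},(.02,.02)))
E
python3 run1.py
python3 - <<'E'
import cv2
t=cv2.imread('pics/top0.png'); c=t[160:275,115:245]; cv2.imwrite('pics/c1.png',cv2.resize(c,None,fx=5,fy=5,interpolation=cv2.INTER_CUBIC))
E
```

```text
step_low ('top',) [ 0.647 -0.133  0.148] 0.108
step_low ('side',) [ 0.645 -0.132  0.177] 0.083
step_low ('top', 'side') [ 0.646 -0.133  0.176] 0.099
step_mid ('top',) [ 0.556 -0.394  0.25 ] 0.044
step_mid ('side',) [ 0.553 -0.397  0.233] 0.063
step_mid ('top', 'side') [ 0.555 -0.394  0.242] 0.061
step_high ('top',) [0.558 0.391 0.107] 0.102
tall ('top',) [0.453 0.247] 0.12268902457547326
mid ('top',) [0.453 0.247] 1.0
flat ('top',) [0.453 0.252] 0.4679150795260465
tall ('side',) [0.451 0.247] 0.10629731079057081
mid ('side',) [0.45  0.246] 0.1411385107561205
flat ('side',) [0.45  0.246] 1.0
tall ('top', 'side') [0.453 0.246] 0.12001022780112919
mid ('top', 'side') [0.45  0.246] 0.5711044514002466
flat ('top', 'side') [0.452 0.252] 0.7982637159446122
dish (array([0.63173692, 0.12593282]), np.float64(0.09265134610761405))
```

View pics/c1.png

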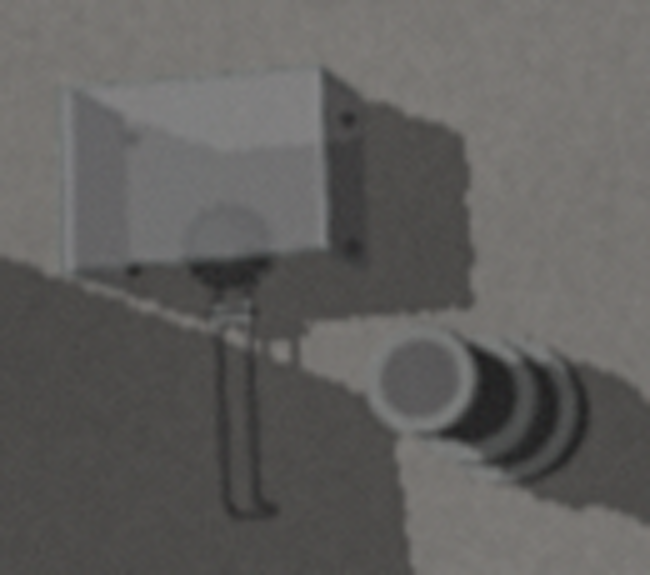

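```bash
python3 - <<'E'
from h import *
f=lambda p:np.array(p)/5+[115,160]
c=back("top",f([(70,270),(328,248),(65,90),(322,68)]),.065);print("high corners",c[:,:2].round(3),c.mean(0).round(3))
b=back("top",f([(229,240)]),.022);e=back("top",f([(236,330),(240,495),(243,515)]),.020);print("ball",b.round(3),"handle",e.round(3))
d=e[1]-e[0];print("dir",np.degrees(np.arctan2(-d[1],-d[0])),"len",np.linalg.norm(e[2]-b[0]))
d=b[0]-e[2];print("dir2",np.degrees(np.arctan2(d[1],d[0])))
E
```

```text
high corners [[0.507 0.44 ]
 [0.519 0.324]
 [0.59  0.45 ]
 [0.603 0.333]] [0.555 0.387 0.065]
ball [[0.528 0.385 0.022]] handle [[0.486 0.378 0.02 ]
 [0.409 0.37  0.02 ]
 [0.4   0.368 0.02 ]]
dir 6.4483736686165525 len 0.12985391574450708
dir2 7.65490054858748
```

>>> apply_moves([
  [[1.0,0.5,0.5],0.06,1],
  [[1.0,0.5,0.5],0.06,1],
  [[1.0,0.5,0.5],0.06,1],
  [[1.0,0.5,0.5],0.06,1],
], squeeze=60)

```text
t: 1.43
eef_pos: [0.3588, -0.5458, 0.285]
eef_rot: [0.002, 0.956, 0.292, 0.003]
wrist_force: [0.9, 0.4, 0.4]
finger_gap: 0.0855
grip_force: 0.0
```

>>> apply_moves([
  [[1.0,1.0,0],0.06,1],
  [[1.0,1.0,0],0.06,1],
  [[1.0,1.0,0],0.06,1],
  [[1.0,1.0,0],0.06,1],
])

```text
t: 1.77
eef_pos: [0.4544, -0.4446, 0.2815]
eef_rot: [-0.001, 0.925, 0.379, 0.002]
wrist_force: [0.6, 1.0, -0.3]
finger_gap: 0.0855
grip_force: 0.0
```

```bash
cat > st.py <<'E'
from h import *
import sys
s=r.read_state();q=s["eef_rot"]
cl=np.degrees(2*np.arctan2(q[2],q[1]))-90
print("t",round(s["t"],2),"pos",s["eef_pos"].round(4),"close",round((cl+180)%360-180,1),"gap",round(s["finger_gap"],4),"grip",round(s["grip_force"],1),"F",s["wrist_force"].round(1),"q",s["q"].round(2))
E
python3 st.py
```

```text
t 1.77 pos [ 0.4544 -0.4446  0.2815] close -45.4 gap 0.0855 grip 0.0 F [ 0.6  1.  -0.3] q [ 0.81  0.29 -0.14  1.42  0.04  1.43 -0.12]
```

>>> apply_moves([
  [[0,1.0,0],0.06,1],
  [[0,1.0,0],0.06,1],
  [[0,1.0,0],0.06,1],
])

```text
t: 2.02
eef_pos: [0.4507, -0.3447, 0.2815]
eef_rot: [-0.001, 0.885, 0.466, 0.001]
wrist_force: [1.4, 0.3, 1.2]
finger_gap: 0.0852
grip_force: 0.0
```

>>> apply_moves([
  [[0,1.0,0],0.06,1],
  [[0,1.0,0],0.06,1],
  [[0,1.0,0],0.06,1],
])

```text
t: 2.27
eef_pos: [0.45, -0.2449, 0.2818]
eef_rot: [-0.0, 0.837, 0.546, 0.001]
wrist_force: [0.6, -0.1, 1.0]
finger_gap: 0.0854
grip_force: 0.0
```

>>> apply_moves([
  [[0,1.0,0],0.06,1],
  [[0,1.0,0],0.06,1],
  [[0,1.0,0],0.06,1],
])

```text
t: 2.52
eef_pos: [0.4496, -0.1449, 0.2818]
eef_rot: [0.0, 0.782, 0.623, 0.001]
wrist_force: [0.1, 1.6, 0.3]
finger_gap: 0.0852
grip_force: 0.0
```

>>> apply_moves([
  [[0,1.0,0],0.06,1],
  [[0,1.0,0],0.06,1],
  [[0,1.0,0],0.06,1],
])

```text
t: 2.77
eef_pos: [0.4492, -0.0449, 0.2818]
eef_rot: [0.0, 0.72, 0.694, 0.001]
wrist_force: [0.3, 0.3, 1.1]
finger_gap: 0.0851
grip_force: 0.0
```

>>> apply_moves([
  [[0,1.0,0],0.06,1],
  [[0,1.0,0],0.06,1],
  [[0,1.0,0],0.06,1],
])

```text
t: 3.02
eef_pos: [0.4489, 0.0552, 0.2819]
eef_rot: [0.0, 0.652, 0.758, 0.001]
wrist_force: [0.2, 0.7, 0.0]
finger_gap: 0.0851
grip_force: 0.0
```

>>> apply_moves([
  [[0,1.0,0],0.06,1],
  [[0,1.0,0],0.06,1],
  [[0,1.0,0],0.06,1],
])

```text
t: 3.27
eef_pos: [0.4484, 0.1552, 0.2819]
eef_rot: [0.0, 0.577, 0.816, 0.001]
wrist_force: [0.1, 0.7, -0.5]
finger_gap: 0.0853
grip_force: 0.0
```

>>> apply_moves([
  [[0,0.97,0],0.02,1],
  [[0,0.97,0],0.02,1],
  [[0,0.97,0],0.02,1],
  [[0,0.97,0],0.02,1],
  [[0,0.97,0],0.02,1],
])

```text
t: 3.68
eef_pos: [0.4492, 0.2473, 0.2812]
eef_rot: [-0.0, 0.555, 0.832, -0.0]
wrist_force: [0.4, -0.3, -0.6]
finger_gap: 0.0852
grip_force: 0.0
```

```bash
python3 st.py
```

```text
t 3.68 pos [0.4492 0.2473 0.2812] close 22.6 gap 0.0852 grip 0.0 F [ 0.4 -0.3 -0.6] q [ 0.19  0.09 -0.82  1.68  0.07  1.4  -0.24]
```

>>> apply_moves([
  [[0.03,0,-0.3],0,1],
  [[0.03,0,-0.6],0,1],
  [[0.03,0,-0.9],0,1],
  [[0.03,0,-0.9],0,1],
])

```text
t: 4.02
eef_pos: [0.4505, 0.243, 0.1863]
eef_rot: [-0.002, 0.556, 0.831, -0.004]
wrist_force: [-0.2, -0.1, -1.3]
finger_gap: 0.0858
grip_force: 0.0
```

>>> apply_moves([
  [[0,0,-0.25],0,0.9],
  [[0,0,-0.48],0,0.8],
  [[0,0,-0.48],0,0.7],
  [[0,0,-0.48],0,0.62],
  [[0,0,-0.48],0,0.57],
], squeeze=40)

```text
t: 4.43
eef_pos: [0.4534, 0.2467, 0.1453]
eef_rot: [0.001, 0.556, 0.831, 0.001]
wrist_force: [0.4, 0.3, 0.8]
finger_gap: 0.0487
grip_force: 0.0
```

>>> apply_moves([
  [[0,0,0],0,0.53],
  [[0,0,0],0,0.5],
  [[0,0,0],0,0.45],
  [[0,0,0],0,0.4],
  [[0,0,0],0,0.4],
])

```text
t: 4.85
eef_pos: [0.4533, 0.2473, 0.1451]
eef_rot: [0.001, 0.555, 0.832, 0.001]
wrist_force: [-1.3, -1.5, 7.0]
finger_gap: 0.0417
grip_force: 39.6
```

```bash
python3 st.py
```

```text
t 4.85 pos [0.4533 0.2473 0.1451] close 22.6 gap 0.0417 grip 39.6 F [-1.3 -1.5  7. ] q [ 0.15  0.21 -0.81  1.87  0.17  1.13 -0.33]
```

>>> apply_moves([
  [[0,0,0.05],0,0.4],
  [[0,0,0.15],0,0.4],
  [[0,0,0.3],0,0.4],
  [[0,0,0.42],0,0.4],
  [[0,0,0.5],0,0.4],
], squeeze=60)

```text
t: 5.27
eef_pos: [0.4529, 0.2472, 0.1954]
eef_rot: [0.001, 0.555, 0.832, 0.001]
wrist_force: [-0.2, 0.5, -0.6]
finger_gap: 0.0412
grip_force: 60.7
```

>>> apply_moves([
  [[0.03,-0.06,0],0,0.4],
  [[0.1,-0.2,0],0,0.4],
  [[0.21,-0.42,0],0,0.4],
  [[0.32,-0.64,0],0,0.4],
  [[0.43,-0.86,0],0,0.4],
])

```text
t: 5.68
eef_pos: [0.4957, 0.1592, 0.1929]
eef_rot: [-0.0, 0.555, 0.832, -0.0]
wrist_force: [0.4, -0.2, -1.2]
finger_gap: 0.0412
grip_force: 60.7
```

>>> apply_moves([
  [[0.1,-0.2,0],0,0.4],
  [[0.2,-0.4,0],0,0.4],
  [[0.3,-0.6,0],0,0.4],
  [[0.4,-0.8,0],0,0.4],
  [[0.5,-1.0,0],0,0.4],
])

```text
t: 6.1
eef_pos: [0.5456, 0.0589, 0.1928]
eef_rot: [-0.0, 0.555, 0.832, -0.0]
wrist_force: [0.3, -0.2, -1.8]
finger_gap: 0.0411
grip_force: 60.7
```

>>> apply_moves([
  [[0.1,-0.2,0],0,0.4],
  [[0.2,-0.4,0],0,0.4],
  [[0.3,-0.6,0],0,0.4],
  [[0.4,-0.8,0],0,0.4],
  [[0.5,-1.0,0],0,0.4],
])

```text
t: 6.52
eef_pos: [0.5954, -0.0411, 0.1927]
eef_rot: [-0.0, 0.555, 0.832, -0.0]
wrist_force: [-0.0, -0.3, -0.7]
finger_gap: 0.0412
grip_force: 60.7
```

>>> apply_moves([
  [[0.1,-0.2,0],0,0.4],
  [[0.22,-0.4,0],0,0.4],
  [[0.32,-0.58,0],0,0.4],
  [[0.42,-0.72,0],0,0.4],
  [[0.49,-0.82,0],0,0.4],
])

```text
t: 6.93
eef_pos: [0.6445, -0.1241, 0.1923]
eef_rot: [-0.0, 0.556, 0.831, -0.001]
wrist_force: [-0.5, -0.6, -0.6]
finger_gap: 0.0412
grip_force: 60.7
```

>>> apply_moves([
  [[0.0,-0.1,0],0,0.4],
  [[0,-0.12,0],0,0.4],
  [[0,-0.12,-0.1],0,0.4],
  [[0,-0.12,-0.3],0,0.4],
  [[0,-0.12,-0.4],0,0.4],
])

```text
t: 7.35
eef_pos: [0.6432, -0.1319, 0.1511]
eef_rot: [-0.001, 0.555, 0.832, -0.0]
wrist_force: [-0.8, -0.7, -1.4]
finger_gap: 0.0413
grip_force: 60.8
```

```bash
python3 st.py; python3 - <<'E'
from h import *
for n in("top","side"):cv2.imwrite(f"pics/{n}1.png",r.get_image(n)[:,:,::-1])
t=cv2.imread('pics/top1.png')[110:300,110:520]; s=cv2.imread('pics/side1.png')[100:330,220:430]
cv2.imwrite('pics/v1.png',np.vstack([cv2.resize(t,(645,300)),cv2.resize(s,(645,300))[:300]]))
E
```

```text
t 7.35 pos [ 0.6432 -0.1319  0.1511] close 22.6 gap 0.0413 grip 60.8 F [-0.8 -0.7 -1.4] q [ 0.54  0.45 -0.54  1.52  0.24  1.24  0.36]
```

View pics/v1.png

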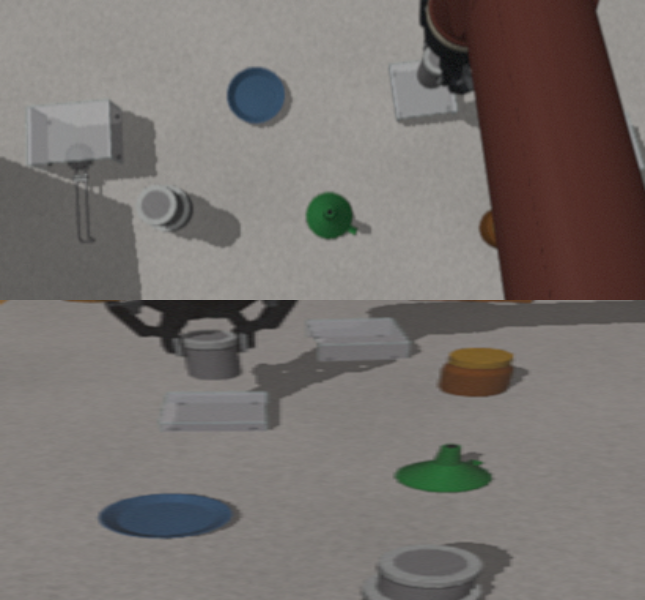

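>>> apply_moves([
  [[0.02,0,-0.15],0,0.4],
  [[0.03,0,-0.35],0,0.4],
  [[0.03,0,-0.55],0,0.4],
  [[0.03,0,-0.67],0,0.4],
  [[0.03,0,-0.72],0,0.4],
])

```text
t: 7.87
eef_pos: [0.6464, -0.1329, 0.0791]
eef_rot: [-0.001, 0.555, 0.832, -0.0]
wrist_force: [-1.2, 0.4, -1.1]
finger_gap: 0.0413
grip_force: 60.8
```

>>> apply_moves([
  [[0,0,-0.02],0,0.4],
  [[0,0,-0.04],0,0.4],
  [[0,0,-0.06],0,0.4],
  [[0,0,-0.06],0,0.4],
])

```text
t: 8.2
eef_pos: [0.6478, -0.1333, 0.0759]
eef_rot: [0.0, 0.555, 0.832, 0.0]
wrist_force: [-0.5, -0.5, -1.2]
finger_gap: 0.0415
grip_force: 60.8
```

>>> apply_moves([
  [[0,0,-0.02],0,0.4],
  [[0,0,-0.03],0,0.4],
  [[0,0,-0.04],0,0.4],
  [[0,0,-0.04],0,0.4],
  [[0,0,-0.04],0,0.4],
])

```text
t: 8.62
eef_pos: [0.6474, -0.1332, 0.0713]
eef_rot: [-0.0, 0.555, 0.832, -0.0]
wrist_force: [0.1, -0.2, -1.1]
finger_gap: 0.0408
grip_force: 60.8
```

>>> apply_moves([
  [[-0.01,0,-0.01],0,0.4],
  [[-0.01,0,-0.01],0,0.4],
  [[-0.01,0,-0.01],0,0.4],
])

```text
t: 8.87
eef_pos: [0.6464, -0.1332, 0.0704]
eef_rot: [0.0, 0.555, 0.832, -0.0]
wrist_force: [0.6, 0.2, -1.5]
finger_gap: 0.0417
grip_force: 60.7
```

>>> apply_moves([
  [[0,0,-0.01],0,0.4],
  [[0,0,-0.01],0,0.4],
  [[0,0,-0.01],0,0.4],
])

```text
t: 9.12
eef_pos: [0.6466, -0.1335, 0.0703]
eef_rot: [0.0, 0.555, 0.832, -0.0]
wrist_force: [-3.6, -0.6, 6.4]
finger_gap: 0.0413
grip_force: 61.2
```

>>> apply_moves([
  [[0,0,-0.01],0,0.4],
  [[0,0,-0.01],0,0.4],
  [[0,0,-0.01],0,0.4],
])

```text
t: 9.37
eef_pos: [0.6468, -0.1336, 0.0702]
eef_rot: [0.001, 0.555, 0.832, -0.0]
wrist_force: [-5.1, -0.2, 12.5]
finger_gap: 0.0409
grip_force: 61.7
```

>>> apply_moves([
  [[0,0,0.01],0,0.49],
  [[0,0,0.01],0,0.52],
  [[0,0,0.01],0,0.56],
  [[0,0,0.01],0,0.62],
  [[0,0,0.01],0,0.7],
], squeeze=20)

```text
t: 9.78
eef_pos: [0.6463, -0.1332, 0.0691]
eef_rot: [-0.0, 0.555, 0.832, -0.0]
wrist_force: [-0.3, -0.2, -0.1]
finger_gap: 0.0595
grip_force: 0.0
```

>>> apply_moves([
  [[0,0,0.01],0,0.85],
  [[0,0,0.01],0,0.85],
  [[0,0,0.1],0,0.85],
  [[0,0,0.3],0,0.85],
  [[0,0,0.6],0,0.85],
])

```text
t: 10.2
eef_pos: [0.6447, -0.1331, 0.1279]
eef_rot: [-0.002, 0.555, 0.832, -0.001]
wrist_force: [0.9, -0.7, -0.3]
finger_gap: 0.0727
grip_force: 0.0
```

>>> apply_moves([
  [[0,0,0.3],0,0.85],
  [[0,0,0.6],0,0.85],
  [[0,0,0.6],0,0.85],
])

```text
t: 10.45
eef_pos: [0.6494, -0.1331, 0.1971]
eef_rot: [0.004, 0.555, 0.832, 0.002]
wrist_force: [1.2, -0.1, 1.5]
finger_gap: 0.0722
grip_force: 0.0
```

>>> apply_moves([
  [[-0.5,1.0,0],0,1],
  [[-0.5,1.0,0],0,1],
  [[-0.5,1.0,0],0,1],
])

```text
t: 10.7
eef_pos: [0.5951, -0.0297, 0.19]
eef_rot: [-0.0, 0.554, 0.832, 0.001]
wrist_force: [0.9, 1.9, 0.3]
finger_gap: 0.0855
grip_force: 0.0
```

```bash
python3 st.py; cat > run2.py <<'E'
from fit import *
import sys
# usage: run2 name z0 x y
dims=dict(tin_tall=(.08,.022),tin_middle=(.06,.028),tin_flat=(.04,.034))
def go(t,z0,p0,cams=("top","side")):
    h,R=dims[t]
    for n in cams:
        for d in r.cut_out(t,n)[:2]:
            m=d["pixels"].astype(float); p,e=fit(lambda n,p:hullmask(n,cyl(*p,z0,z0+h,R)),p0,{n:m},(.01,.01)); print(t,n,round(d["confidence"],2),p.round(4),round(e,2))
if __name__=="__main__":
    for n in("top","side"): r.get_image(n)
    A=sys.argv; go(A[1],float(A[2]),(float(A[3]),float(A[4])))
    for k in range(5,len(A),4): go(A[k],float(A[k+1]),(float(A[k+2]),float(A[k+3])))
E
python3 run2.py tin_tall .025 .646 -.133 tin_middle .04 .452 .247
```

```text
t 10.7 pos [ 0.5951 -0.0297  0.19  ] close 22.7 gap 0.0855 grip 0.0 F [0.9 1.9 0.3] q [ 0.48  0.31 -0.61  1.63  0.18  1.26  0.23]
tin_tall side 0.69 [ 0.6465 -0.1378] 0.16
tin_middle top 0.97 [0.4513 0.2469] 0.14
tin_middle side 0.66 [0.4502 0.2454] 0.12
```

>>> apply_moves([
  [[-0.48,0.93,0],0,1],
  [[-0.48,0.93,0],0,1],
  [[-0.48,0.93,0],0,1],
])

```text
t: 11.25
eef_pos: [0.547, 0.0629, 0.1894]
eef_rot: [-0.001, 0.555, 0.832, 0.001]
wrist_force: [-0.0, 1.4, 0.2]
finger_gap: 0.0852
grip_force: 0.0
```

>>> apply_moves([
  [[-0.48,0.93,0],0,1],
  [[-0.48,0.93,0],0,1],
  [[-0.48,0.93,0],0,1],
])

```text
t: 11.5
eef_pos: [0.4988, 0.1563, 0.1897]
eef_rot: [-0.0, 0.554, 0.832, 0.001]
wrist_force: [0.9, 1.5, -0.2]
finger_gap: 0.0853
grip_force: 0.0
```

>>> apply_moves([
  [[-0.48,0.93,0],0,1],
  [[-0.48,0.93,0],0,1],
  [[-0.48,0.93,0],0,1],
  [[-0.48,0.93,0],0,1],
  [[-0.48,0.93,0],0,1],
])

```text
t: 11.92
eef_pos: [0.4526, 0.2463, 0.1895]
eef_rot: [-0.0, 0.555, 0.832, 0.0]
wrist_force: [0.8, -0.7, 0.2]
finger_gap: 0.0854
grip_force: 0.0
```

>>> apply_moves([
  [[-0.01,0,-0.25],0,1],
  [[-0.01,0,-0.5],0,1],
  [[-0.01,0,-0.75],0,1],
  [[-0.01,0,-0.9],0,1],
  [[-0.01,0,-1.0],0,1],
])

```text
t: 12.33
eef_pos: [0.4519, 0.2433, 0.0872]
eef_rot: [-0.001, 0.557, 0.831, -0.001]
wrist_force: [-0.8, -0.9, 0.5]
finger_gap: 0.0854
grip_force: 0.0
```

>>> apply_moves([
  [[0,0,-0.15],0,1],
  [[0,0,-0.28],0,0.9],
  [[0,0,-0.28],0,0.82],
  [[0,0,-0.28],0,0.76],
  [[0,0,-0.28],0,0.71],
], squeeze=40)

```text
t: 12.75
eef_pos: [0.452, 0.2458, 0.062]
eef_rot: [0.0, 0.555, 0.832, 0.0]
wrist_force: [-0.2, -0.1, 0.6]
finger_gap: 0.0608
grip_force: 0.0
```

>>> apply_moves([
  [[0,0,0],0,0.67],
  [[0,0,0],0,0.64],
  [[0,0,0],0,0.6],
  [[0,0,0],0,0.5],
  [[0,0,0],0,0.5],
])

```text
t: 13.17
eef_pos: [0.4519, 0.2459, 0.0624]
eef_rot: [0.001, 0.555, 0.832, 0.0]
wrist_force: [-1.2, -1.6, 6.1]
finger_gap: 0.0538
grip_force: 40.9
```

>>> apply_moves([
  [[0,0,0.02],0,0.5],
  [[0,0,0.06],0,0.5],
  [[0,0,0.12],0,0.5],
  [[0,0,0.2],0,0.5],
  [[0,0,0.3],0,0.5],
], squeeze=60)

```text
t: 13.58
eef_pos: [0.4512, 0.2457, 0.092]
eef_rot: [-0.0, 0.555, 0.832, -0.0]
wrist_force: [-1.0, -0.0, -2.3]
finger_gap: 0.0533
grip_force: 63.0
```

>>> apply_moves([
  [[0,0,0.15],0,0.5],
  [[0,0,0.35],0,0.5],
  [[0,0,0.6],0,0.5],
  [[0,0,0.85],0,0.5],
  [[0,0,1.0],0,0.5],
])

```text
t: 14.0
eef_pos: [0.4519, 0.2466, 0.1949]
eef_rot: [0.001, 0.555, 0.832, 0.001]
wrist_force: [0.2, 0.3, -2.6]
finger_gap: 0.0533
grip_force: 63.1
```

>>> apply_moves([
  [[0.01,-0.06,0],0,0.5],
  [[0.03,-0.2,0],0,0.5],
  [[0.07,-0.42,0],0,0.5],
  [[0.11,-0.66,0],0,0.5],
  [[0.15,-0.9,0],0,0.5],
])

```text
t: 14.42
eef_pos: [0.466, 0.1545, 0.191]
eef_rot: [-0.0, 0.555, 0.832, -0.0]
wrist_force: [0.6, -0.1, -1.1]
finger_gap: 0.0533
grip_force: 63.2
```

>>> apply_moves([
  [[0.03,-0.2,0],0,0.5],
  [[0.06,-0.4,0],0,0.5],
  [[0.09,-0.6,0],0,0.5],
  [[0.12,-0.8,0],0,0.5],
  [[0.16,-1.0,0],0,0.5],
])

```text
t: 14.83
eef_pos: [0.4819, 0.0544, 0.191]
eef_rot: [-0.0, 0.555, 0.832, -0.0]
wrist_force: [0.2, 0.1, -1.4]
finger_gap: 0.0536
grip_force: 63.2
```

>>> apply_moves([
  [[0.03,-0.2,0],0,0.5],
  [[0.06,-0.4,0],0,0.5],
  [[0.09,-0.6,0],0,0.5],
  [[0.12,-0.8,0],0,0.5],
  [[0.16,-1.0,0],0,0.5],
])

```text
t: 15.25
eef_pos: [0.4978, -0.0455, 0.191]
eef_rot: [-0.0, 0.555, 0.832, -0.0]
wrist_force: [-0.2, -0.1, -0.8]
finger_gap: 0.0534
grip_force: 63.2
```

>>> apply_moves([
  [[0.03,-0.2,0],0,0.5],
  [[0.06,-0.4,0],0,0.5],
  [[0.09,-0.6,0],0,0.5],
  [[0.12,-0.8,0],0,0.5],
  [[0.16,-1.0,0],0,0.5],
])

```text
t: 15.67
eef_pos: [0.5137, -0.1455, 0.1909]
eef_rot: [-0.0, 0.555, 0.832, -0.0]
wrist_force: [0.2, 0.9, -1.5]
finger_gap: 0.0535
grip_force: 63.2
```

>>> apply_moves([
  [[0.03,-0.2,0],0,0.5],
  [[0.06,-0.4,0],0,0.5],
  [[0.09,-0.6,0],0,0.5],
  [[0.12,-0.8,0],0,0.5],
  [[0.16,-1.0,0],0,0.5],
])

```text
t: 16.08
eef_pos: [0.5297, -0.2454, 0.1908]
eef_rot: [-0.0, 0.555, 0.832, -0.0]
wrist_force: [-0.7, 0.4, -2.1]
finger_gap: 0.0537
grip_force: 63.2
```

>>> apply_moves([
  [[0.03,-0.2,0],0,0.5],
  [[0.06,-0.4,0],0,0.5],
  [[0.09,-0.6,0],0,0.5],
  [[0.12,-0.75,0],0,0.5],
  [[0.16,-0.85,0],0,0.5],
])

```text
t: 16.5
eef_pos: [0.5453, -0.3316, 0.1906]
eef_rot: [-0.001, 0.556, 0.831, -0.0]
wrist_force: [-0.1, -0.6, -2.1]
finger_gap: 0.0536
grip_force: 63.2
```

>>> apply_moves([
  [[0.03,-0.2,0],0,0.5],
  [[0.07,-0.38,0],0,0.5],
  [[0.1,-0.52,0],0,0.5],
  [[0.11,-0.6,0],0,0.5],
  [[0.11,-0.63,0],0,0.5],
])

```text
t: 16.92
eef_pos: [0.557, -0.3933, 0.1906]
eef_rot: [-0.0, 0.556, 0.831, -0.0]
wrist_force: [-0.8, 0.2, -1.5]
finger_gap: 0.0535
grip_force: 63.2
```

```bash
python3 st.py
```

```text
t 16.92 pos [ 0.557  -0.3933  0.1906] close 22.5 gap 0.0535 grip 63.2 F [-0.8  0.2 -1.5] q [ 0.8   0.45 -0.35  1.41  0.15  1.31  0.84]
```

>>> apply_moves([
  [[-0.02,-0.02,-0.12],0,0.5],
  [[-0.02,-0.02,-0.35],0,0.5],
  [[-0.02,-0.02,-0.6],0,0.5],
  [[-0.02,-0.02,-0.85],0,0.5],
  [[-0.02,-0.02,-1.0],0,0.5],
])

```text
t: 17.33
eef_pos: [0.554, -0.392, 0.0876]
eef_rot: [-0.002, 0.555, 0.832, 0.0]
wrist_force: [-0.9, -0.0, -1.8]
finger_gap: 0.0533
grip_force: 63.2
```

>>> apply_moves([
  [[0,0,-0.06],0,0.5],
  [[0,0,-0.11],0,0.5],
  [[0,0,-0.14],0,0.5],
  [[0,0,-0.16],0,0.5],
  [[0,0,-0.16],0,0.5],
])

```text
t: 17.75
eef_pos: [0.5558, -0.3942, 0.0759]
eef_rot: [0.001, 0.555, 0.832, 0.0]
wrist_force: [0.2, -0.1, -1.5]
finger_gap: 0.0533
grip_force: 63.2
```

>>> apply_moves([
  [[0,0,-0.02],0,0.5],
  [[0,0,-0.03],0,0.5],
  [[0,0,-0.03],0,0.5],
  [[0,0,-0.03],0,0.5],
])

```text
t: 18.08
eef_pos: [0.5555, -0.3943, 0.0725]
eef_rot: [0.0, 0.555, 0.832, -0.0]
wrist_force: [0.4, 0.1, -1.3]
finger_gap: 0.0531
grip_force: 63.2
```

>>> apply_moves([
  [[0,0,-0.01],0,0.5],
  [[0,0,-0.02],0,0.5],
  [[0,0,-0.03],0,0.5],
  [[0,0,-0.04],0,0.5],
  [[0,0,-0.04],0,0.5],
])

```text
t: 18.5
eef_pos: [0.5552, -0.3941, 0.068]
eef_rot: [-0.0, 0.555, 0.832, -0.0]
wrist_force: [-0.1, -0.5, -1.3]
finger_gap: 0.0534
grip_force: 63.2
```

>>> apply_moves([
  [[0,0,-0.01],0,0.5],
  [[0,0,-0.01],0,0.5],
  [[0,0,-0.01],0,0.5],
])

```text
t: 18.75
eef_pos: [0.5554, -0.3943, 0.0676]
eef_rot: [0.0, 0.555, 0.832, -0.0]
wrist_force: [-2.1, 0.9, 2.5]
finger_gap: 0.0532
grip_force: 63.3
```

>>> apply_moves([
  [[0,0,-0.01],0,0.5],
  [[0,0,-0.01],0,0.5],
  [[0,0,-0.01],0,0.5],
], squeeze=20)

```text
t: 19.0
eef_pos: [0.5555, -0.3944, 0.0676]
eef_rot: [0.0, 0.555, 0.832, -0.0]
wrist_force: [-4.6, 2.5, 10.3]
finger_gap: 0.0534
grip_force: 64.0
```

>>> apply_moves([
  [[0,0,0],0,0.63],
  [[0,0,0],0,0.66],
  [[0,0,0],0,0.7],
  [[0,0,0],0,0.76],
  [[0,0,0],0,0.85],
])

```text
t: 19.42
eef_pos: [0.5554, -0.3942, 0.0661]
eef_rot: [-0.0, 0.555, 0.832, 0.0]
wrist_force: [-0.2, 0.2, -0.6]
finger_gap: 0.0724
grip_force: 0.0
```

>>> apply_moves([
  [[0,0,0],0,0.92],
  [[0,0,0],0,0.92],
  [[0,0,0.1],0,0.92],
  [[0,0,0.3],0,0.92],
  [[0,0,0.6],0,0.92],
])

```text
t: 19.83
eef_pos: [0.554, -0.3933, 0.1249]
eef_rot: [-0.002, 0.555, 0.832, 0.0]
wrist_force: [0.6, -0.8, 0.7]
finger_gap: 0.0784
grip_force: 0.0
```

>>> apply_moves([
  [[0,0,0.35],0,1],
  [[0,0,0.7],0,1],
  [[0,0,0.7],0,1],
])

```text
t: 20.08
eef_pos: [0.5585, -0.3957, 0.2057]
eef_rot: [0.006, 0.555, 0.832, 0.0]
wrist_force: [1.1, -0.4, 1.5]
finger_gap: 0.0856
grip_force: 0.0
```

>>> apply_moves([
  [[-0.15,1.0,0],0,1],
  [[-0.15,1.0,0],0,1],
  [[-0.15,1.0,0],0,1],
])

```text
t: 20.33
eef_pos: [0.5409, -0.2886, 0.1973]
eef_rot: [-0.0, 0.553, 0.833, 0.001]
wrist_force: [0.5, 0.5, 0.1]
finger_gap: 0.0854
grip_force: 0.0
```

>>> apply_moves([
  [[-0.15,1.0,0],0,1],
  [[-0.15,1.0,0],0,1],
  [[-0.15,1.0,0],0,1],
])

```text
t: 20.58
eef_pos: [0.5253, -0.1883, 0.1973]
eef_rot: [0.0, 0.553, 0.833, 0.001]
wrist_force: [0.3, 0.2, 0.8]
finger_gap: 0.0855
grip_force: 0.0
```

>>> apply_moves([
  [[-0.15,1.0,0],0,1],
  [[-0.15,1.0,0],0,1],
  [[-0.15,1.0,0],0,1],
])

```text
t: 20.83
eef_pos: [0.5099, -0.0884, 0.1973]
eef_rot: [0.0, 0.553, 0.833, 0.001]
wrist_force: [1.6, 0.2, -0.4]
finger_gap: 0.0854
grip_force: 0.0
```

>>> apply_moves([
  [[-0.15,1.0,0],0,1],
  [[-0.15,1.0,0],0,1],
  [[-0.15,1.0,0],0,1],
  [[-0.15,1.0,0],0,1],
])

```text
t: 21.17
eef_pos: [0.4948, 0.0114, 0.1974]
eef_rot: [0.001, 0.552, 0.834, 0.001]
wrist_force: [-0.3, -0.9, -0.5]
finger_gap: 0.0852
grip_force: 0.0
```

```bash
python3 st.py;python3 run2.py tin_tall .025 .646 -.133 tin_middle .045 .555 -.394 tin_flat 0 .452 .247; python3 - <<'E'
from h import *
for n in("top","side"):cv2.imwrite(f"pics/{n}2.png",r.get_image(n)[:,:,::-1])
t=cv2.imread('pics/top2.png')[110:300,110:540]; s=cv2.imread('pics/side2.png')[100:400,200:430]
cv2.imwrite('pics/v2.png',np.hstack([cv2.resize(t,(480,212)),cv2.resize(s,(318,414))[:212]]) if 0 else np.vstack([cv2.resize(t,(430,190)),np.pad(s,((0,0),(0,200),(0,0)))]))
E
```

```text
t 21.17 pos [0.4948 0.0114 0.1974] close 23.0 gap 0.0852 grip 0.0 F [-0.3 -0.9 -0.5] q [ 0.48  0.08 -0.61  1.85  0.05  1.22  0.25]
tin_tall top 0.56 [ 0.6459 -0.1339] 0.15
tin_tall side 0.75 [ 0.6441 -0.1338] 0.14
tin_middle top 0.85 [ 0.5539 -0.3918] 0.11
tin_flat top 0.9 [0.4526 0.2474] 0.11
tin_flat top 0.43 [0.452 0.247] 1.0
tin_flat side 0.55 [0.4509 0.2458] 0.1
```

View pics/v2.png

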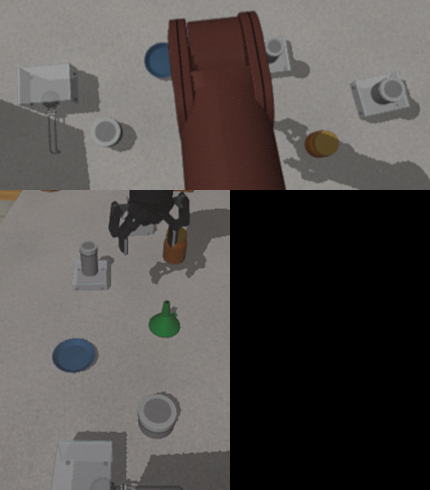

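>>> apply_moves([
  [[-0.2,0.8,0],0,1],
  [[-0.2,0.8,0],0,1],
  [[-0.2,0.8,0],0,1],
])

```text
t: 21.92
eef_pos: [0.4735, 0.0934, 0.1968]
eef_rot: [-0.001, 0.552, 0.834, 0.001]
wrist_force: [0.2, 1.0, 0.2]
finger_gap: 0.085
grip_force: 0.0
```

>>> apply_moves([
  [[-0.2,0.8,0],0,1],
  [[-0.2,0.8,0],0,1],
  [[-0.2,0.8,0],0,1],
])

```text
t: 22.17
eef_pos: [0.4529, 0.1735, 0.197]
eef_rot: [-0.001, 0.552, 0.834, 0.001]
wrist_force: [-1.1, 0.9, -1.0]
finger_gap: 0.0854
grip_force: 0.0
```

>>> apply_moves([
  [[-0.03,0.76,0],0,1],
  [[-0.03,0.76,0],0,1],
  [[-0.03,0.76,0],0,1],
  [[-0.03,0.76,0],0,1],
  [[-0.03,0.76,0],0,1],
])

```text
t: 22.58
eef_pos: [0.4525, 0.2414, 0.1961]
eef_rot: [-0.0, 0.555, 0.832, -0.0]
wrist_force: [0.1, -1.4, 0.5]
finger_gap: 0.0856
grip_force: 0.0
```

>>> apply_moves([
  [[0,0,-0.25],0,1],
  [[0,0,-0.5],0,1],
  [[0,0,-0.75],0,1],
  [[0,0,-0.9],0,1],
  [[0,0,-1.0],0,1],
])

```text
t: 23.0
eef_pos: [0.4521, 0.2395, 0.0944]
eef_rot: [-0.0, 0.556, 0.831, -0.001]
wrist_force: [0.7, 0.1, 0.6]
finger_gap: 0.0855
grip_force: 0.0
```

>>> apply_moves([
  [[0,0,-0.1],0,1],
  [[0,0,-0.2],0,1],
  [[0,0,-0.3],0,1],
  [[0,0,-0.3],0,1],
  [[0,0,-0.3],0,1],
])

```text
t: 23.42
eef_pos: [0.4523, 0.2417, 0.0662]
eef_rot: [-0.0, 0.555, 0.832, -0.0]
wrist_force: [0.1, 0.1, 0.6]
finger_gap: 0.0854
grip_force: 0.0
```

>>> apply_moves([
  [[0,0.05,-0.1],0,1],
  [[0,0.05,-0.25],0,1],
  [[0,0.05,-0.4],0,1],
  [[0,0.05,-0.52],0,1],
  [[0,0.05,-0.58],0,1],
])

```text
t: 23.83
eef_pos: [0.4518, 0.2468, 0.0068]
eef_rot: [-0.0, 0.555, 0.832, -0.001]
wrist_force: [0.4, -0.7, -0.4]
finger_gap: 0.0858
grip_force: 0.0
```

>>> apply_moves([
  [[0,0,0],0,0.95],
  [[0,0,0],0,0.9],
  [[0,0,0],0,0.86],
  [[0,0,0],0,0.83],
  [[0,0,0],0,0.81],
], squeeze=40)

```text
t: 24.25
eef_pos: [0.4527, 0.2469, 0.0089]
eef_rot: [0.0, 0.555, 0.832, 0.0]
wrist_force: [-0.4, -0.4, -0.5]
finger_gap: 0.0693
grip_force: 0.2
```

>>> apply_moves([
  [[0,0,0],0,0.79],
  [[0,0,0],0,0.77],
  [[0,0,0],0,0.74],
  [[0,0,0],0,0.65],
  [[0,0,0],0,0.65],
])

```text
t: 24.67
eef_pos: [0.4527, 0.2469, 0.0093]
eef_rot: [0.0, 0.555, 0.832, 0.0]
wrist_force: [-3.7, -1.9, 12.5]
finger_gap: 0.0664
grip_force: 41.3
```

>>> apply_moves([
  [[0,0,0.02],0,0.65],
  [[0,0,0.06],0,0.65],
  [[0,0,0.12],0,0.65],
  [[0,0,0.2],0,0.65],
  [[0,0,0.3],0,0.65],
], squeeze=60)

```text
t: 25.08
eef_pos: [0.4521, 0.2467, 0.0389]
eef_rot: [-0.0, 0.555, 0.832, -0.0]
wrist_force: [0.6, -0.2, -0.6]
finger_gap: 0.0656
grip_force: 66.7
```

>>> apply_moves([
  [[0,0,0.15],0,0.65],
  [[0,0,0.35],0,0.65],
  [[0,0,0.6],0,0.65],
  [[0,0,0.8],0,0.65],
  [[0,0,0.9],0,0.65],
])

```text
t: 25.5
eef_pos: [0.4533, 0.2477, 0.1316]
eef_rot: [0.001, 0.555, 0.832, 0.001]
wrist_force: [0.9, 0.4, -0.3]
finger_gap: 0.0659
grip_force: 66.9
```

>>> apply_moves([
  [[0.05,0.06,0],0,0.65],
  [[0.15,0.2,0],0,0.65],
  [[0.28,0.38,0],0,0.65],
  [[0.41,0.56,0],0,0.65],
  [[0.54,0.74,0],0,0.65],
])

```text
t: 25.92
eef_pos: [0.5069, 0.3213, 0.1268]
eef_rot: [-0.0, 0.555, 0.832, -0.001]
wrist_force: [0.1, 1.0, -1.2]
finger_gap: 0.0658
grip_force: 66.9
```

>>> apply_moves([
  [[0.13,0.18,0],0,0.65],
  [[0.26,0.36,0],0,0.65],
  [[0.38,0.52,0],0,0.65],
  [[0.46,0.62,0],0,0.65],
  [[0.5,0.67,0],0,0.65],
])

```text
t: 26.33
eef_pos: [0.5564, 0.3894, 0.1261]
eef_rot: [-0.001, 0.555, 0.832, -0.001]
wrist_force: [-0.0, 0.0, -2.0]
finger_gap: 0.0657
grip_force: 66.9
```

>>> apply_moves([
  [[0,0,0],0,0.65],
  [[0,0,-0.08],0,0.65],
  [[0,0,-0.2],0,0.65],
  [[0,0,-0.28],0,0.65],
  [[0,0,-0.32],0,0.65],
])

```text
t: 26.75
eef_pos: [0.5556, 0.3862, 0.094]
eef_rot: [-0.0, 0.555, 0.832, -0.001]
wrist_force: [-0.2, -0.9, -1.1]
finger_gap: 0.0656
grip_force: 66.9
```

```bash
python3 st.py; python3 - <<'E'
from h import *
for n in("top","side"):cv2.imwrite(f"pics/{n}3.png",r.get_image(n)[:,:,::-1])
t=cv2.imread('pics/top3.png')[140:290,100:300]; s=cv2.imread('pics/side3.png')[250:400,200:400]
cv2.imwrite('pics/v3.png',np.hstack([cv2.resize(i,(400,300),interpolation=2) for i in(t,s)]))
E
```

```text
t 26.75 pos [0.5556 0.3862 0.094 ] close 22.5 gap 0.0656 grip 66.9 F [-0.2 -0.9 -1.1] q [-0.16  0.6  -0.73  1.51  0.41  1.2  -0.56]
```

View pics/v3.png

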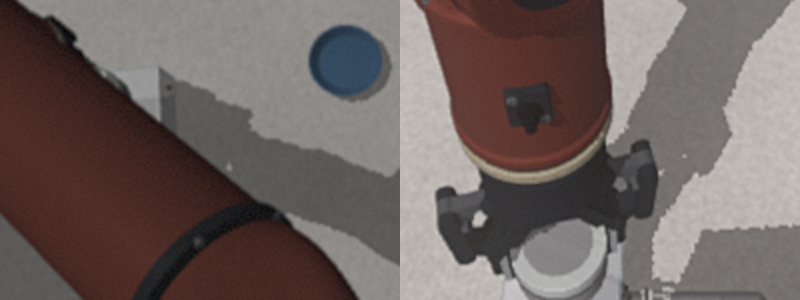

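>>> apply_moves([
  [[0,0.02,-0.05],0,0.65],
  [[0,0.02,-0.1],0,0.65],
  [[0,0.02,-0.14],0,0.65],
  [[0,0.02,-0.16],0,0.65],
  [[0,0.02,-0.16],0,0.65],
])

```text
t: 27.27
eef_pos: [0.5561, 0.3896, 0.0796]
eef_rot: [-0.0, 0.555, 0.832, -0.0]
wrist_force: [0.0, -0.2, -1.9]
finger_gap: 0.0659
grip_force: 66.9
```

>>> apply_moves([
  [[0,0,-0.01],0,0.65],
  [[0,0,-0.02],0,0.65],
  [[0,0,-0.03],0,0.65],
  [[0,0,-0.03],0,0.65],
  [[0,0,-0.03],0,0.65],
])

```text
t: 27.68
eef_pos: [0.5564, 0.3898, 0.0774]
eef_rot: [0.0, 0.555, 0.832, 0.0]
wrist_force: [-0.6, 0.1, -1.9]
finger_gap: 0.0656
grip_force: 66.9
```

>>> apply_moves([
  [[0,0,-0.01],0,0.65],
  [[0,0,-0.01],0,0.65],
  [[0,0,-0.01],0,0.65],
])

```text
t: 27.93
eef_pos: [0.5564, 0.3898, 0.0763]
eef_rot: [-0.0, 0.555, 0.832, -0.0]
wrist_force: [0.4, 0.2, -2.2]
finger_gap: 0.0658
grip_force: 66.9
```

>>> apply_moves([
  [[0,-0.01,-0.01],0,0.65],
  [[0,-0.01,-0.02],0,0.65],
  [[0,-0.01,-0.02],0,0.65],
  [[0,-0.01,-0.02],0,0.65],
])

```text
t: 28.27
eef_pos: [0.5565, 0.3887, 0.0747]
eef_rot: [0.0, 0.555, 0.832, 0.0]
wrist_force: [-1.6, -2.4, 3.8]
finger_gap: 0.0659
grip_force: 67.3
```

>>> apply_moves([
  [[0,0,-0.01],0,0.65],
  [[0,0,-0.01],0,0.65],
  [[0,0,-0.01],0,0.65],
])

```text
t: 28.52
eef_pos: [0.5565, 0.3887, 0.0747]
eef_rot: [0.0, 0.555, 0.832, 0.0]
wrist_force: [-4.2, -4.5, 10.7]
finger_gap: 0.0659
grip_force: 68.1
```

>>> apply_moves([
  [[0,0,0],0,0.78],
  [[0,0,0],0,0.8],
  [[0,0,0],0,0.83],
  [[0,0,0],0,0.88],
  [[0,0,0],0,0.95],
], squeeze=20)

```text
t: 28.93
eef_pos: [0.5563, 0.3888, 0.0731]
eef_rot: [-0.0, 0.555, 0.832, -0.0]
wrist_force: [0.0, 0.1, -0.1]
finger_gap: 0.0812
grip_force: 0.0
```

>>> apply_moves([
  [[0,0,0],0,1],
  [[0,0,0],0,1],
  [[0,0,0.1],0,1],
  [[0,0,0.3],0,1],
  [[0,0,0.6],0,1],
])

```text
t: 29.35
eef_pos: [0.5553, 0.3877, 0.1321]
eef_rot: [-0.001, 0.555, 0.832, -0.002]
wrist_force: [0.9, -0.2, -0.5]
finger_gap: 0.0854
grip_force: 0.0
```

>>> apply_moves([
  [[0,0,0.3],0,1],
  [[-0.3,0,0.3],0.04,1],
  [[-0.6,0,0.3],0.08,1],
  [[-0.6,0,0.3],0.12,1],
  [[-0.6,0,0.3],0.12,1],
])

```text
t: 29.77
eef_pos: [0.495, 0.3895, 0.1647]
eef_rot: [0.001, 0.385, 0.923, 0.0]
wrist_force: [1.1, -0.2, -0.0]
finger_gap: 0.0857
grip_force: 0.0
```

>>> apply_moves([
  [[-0.3,-0.1,0],0.04,0.7],
  [[-0.6,-0.15,0],0.08,0.7],
  [[-0.6,-0.15,0],0.12,0.7],
  [[-0.6,-0.15,0],0.16,0.7],
  [[-0.6,-0.15,0],0.16,0.7],
])

```text
t: 30.18
eef_pos: [0.4372, 0.3734, 0.1638]
eef_rot: [0.0, 0.148, 0.989, 0.0]
wrist_force: [0.2, -0.3, 0.4]
finger_gap: 0.0597
grip_force: 0.0
```

>>> apply_moves([
  [[0,0,0],0.04,0.6],
  [[0,0,0],0.08,0.6],
  [[0,0,0],0.12,0.6],
  [[0,0,0],0.13,0.6],
  [[0,0,0],0.13,0.6],
])

```text
t: 30.6
eef_pos: [0.4373, 0.3737, 0.1634]
eef_rot: [-0.0, -0.052, 0.999, 0.0]
wrist_force: [0.4, -0.2, 0.1]
finger_gap: 0.0511
grip_force: 0.0
```

```bash
python3 st.py;python3 run2.py tin_flat .065 .556 .388; python3 - <<'E'
from h import *
for n in("top","side"):cv2.imwrite(f"pics/{n}4.png",r.get_image(n)[:,:,::-1])
t=cv2.imread('pics/top4.png')[140:290,100:300]; s=cv2.imread('pics/side4.png')[250:400,200:400]
cv2.imwrite('pics/v4.png',np.hstack([cv2.resize(i,(400,300),interpolation=2) for i in(t,s)]))
E
```

```text
t 30.6 pos [0.4373 0.3737 0.1634] close 96.0 gap 0.0511 grip 0.0 F [ 0.4 -0.2  0.1] q [ 0.09  0.43 -1.09  1.7   0.4   1.26  0.58]
tin_flat top 0.78 [0.5567 0.3898] 0.1
tin_flat side 0.76 [0.5547 0.3929] 0.07
```

View pics/v4.png

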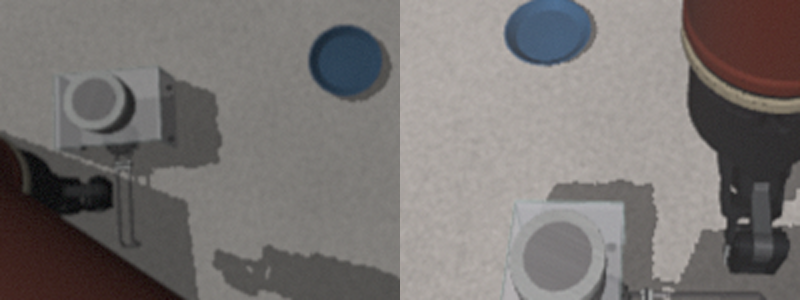

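>>> apply_moves([
  [[0,0,-0.25],0,0.6],
  [[0,0,-0.5],0,0.6],
  [[0,0,-0.75],0,0.6],
  [[0,0,-0.9],0,0.6],
  [[0,0,-1.0],0,0.6],
])

```text
t: 31.32
eef_pos: [0.4359, 0.3731, 0.0616]
eef_rot: [-0.001, -0.055, 0.998, -0.001]
wrist_force: [-0.8, -0.1, 0.8]
finger_gap: 0.0513
grip_force: 0.0
```

>>> apply_moves([
  [[0,0,-0.1],0,0.6],
  [[0,0,-0.2],0,0.6],
  [[0,0,-0.2],0,0.6],
  [[0,0,-0.2],0,0.6],
])

```text
t: 31.65
eef_pos: [0.4364, 0.374, 0.0435]
eef_rot: [-0.0, -0.055, 0.998, 0.0]
wrist_force: [0.6, 0.6, 0.7]
finger_gap: 0.0512
grip_force: 0.0
```

```bash
python3 st.py; python3 - <<'E'
from h import *
for n in("top","side"):cv2.imwrite(f"pics/{n}5.png",r.get_image(n)[:,:,::-1])
t=cv2.imread('pics/top5.png')[165:285,110:230]; s=cv2.imread('pics/side5.png')[280:400,280:400]
cv2.imwrite('pics/v5.png',np.hstack([cv2.resize(i,(400,400),interpolation=2) for i in(t,s)]))
E
```

```text
t 31.65 pos [0.4364 0.374  0.0435] close 96.4 gap 0.0512 grip 0.0 F [0.6 0.6 0.7] q [ 0.    0.56 -0.99  1.81  0.54  1.07  0.49]
```

View pics/v5.png

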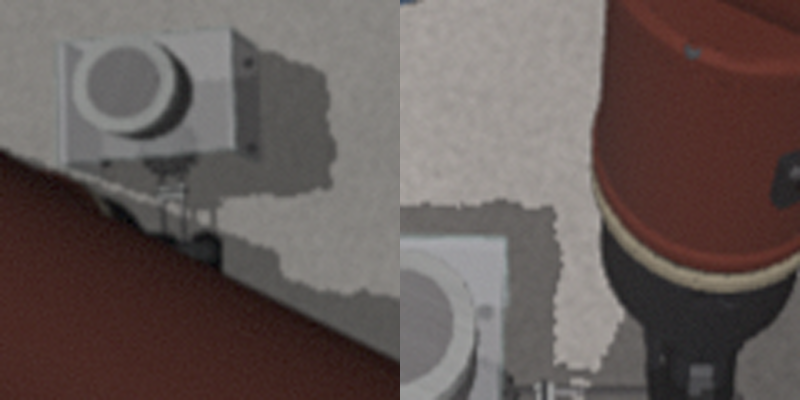

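>>> apply_moves([
  [[0,0,-0.1],0,0.6],
  [[0,0,-0.2],0,0.6],
  [[0,0,-0.3],0,0.6],
  [[0,0,-0.37],0,0.6],
  [[0,0,-0.37],0,0.6],
])

```text
t: 32.17
eef_pos: [0.4354, 0.3728, 0.0041]
eef_rot: [-0.001, -0.056, 0.998, -0.001]
wrist_force: [-0.2, -0.2, -0.4]
finger_gap: 0.051
grip_force: 0.0
```

>>> apply_moves([
  [[0,0,0],0,0.5],
  [[0,0,0],0,0.4],
  [[0,0,0],0,0.34],
  [[0,0,0],0,0.29],
  [[0,0,0],0,0.25],
], squeeze=30)

```text
t: 32.58
eef_pos: [0.4366, 0.3739, 0.0067]
eef_rot: [0.0, -0.055, 0.998, 0.0]
wrist_force: [0.6, 0.4, -0.7]
finger_gap: 0.0215
grip_force: 0.0
```

>>> apply_moves([
  [[0,0,0],0,0.22],
  [[0,0,0],0,0.19],
  [[0,0,0],0,0.15],
  [[0,0,0],0,0.1],
  [[0,0,0],0,0.1],
])

```text
t: 33.0
eef_pos: [0.4365, 0.374, 0.0066]
eef_rot: [0.0, -0.056, 0.998, 0.0]
wrist_force: [0.7, 0.1, 4.0]
finger_gap: 0.0163
grip_force: 29.1
```

>>> apply_moves([
  [[-0.03,0,0],0,0.1],
  [[-0.1,-0.01,0],0,0.1],
  [[-0.2,-0.02,0],0,0.1],
  [[-0.3,-0.03,0],0,0.1],
  [[-0.4,-0.04,0],0,0.1],
], squeeze=60)

```text
t: 33.42
eef_pos: [0.3957, 0.37, 0.0067]
eef_rot: [0.001, -0.056, 0.998, 0.0]
wrist_force: [4.9, 0.9, 5.8]
finger_gap: 0.0153
grip_force: 58.3
```

>>> apply_moves([
  [[-0.1,-0.01,0],0,0.1],
  [[-0.2,-0.02,0],0,0.1],
  [[-0.27,-0.03,0],0,0.1],
  [[-0.3,-0.03,0],0,0.1],
  [[-0.3,-0.03,0],0,0.1],
])

```text
t: 33.83
eef_pos: [0.3645, 0.3668, 0.0066]
eef_rot: [0.0, -0.056, 0.998, -0.0]
wrist_force: [-2.4, 0.2, 9.0]
finger_gap: 0.0152
grip_force: 58.5
```

```bash
python3 st.py; python3 - <<'E'
from h import *
for n in("top","side"):cv2.imwrite(f"pics/{n}6.png",r.get_image(n)[:,:,::-1])
t=cv2.imread('pics/top6.png')[165:285,110:230]; s=cv2.imread('pics/side6.png')[280:400,280:400]
cv2.imwrite('pics/v6.png',np.hstack([cv2.resize(i,(400,400),interpolation=2) for i in(t,s)]))
E
```

```text
t 33.83 pos [0.3645 0.3668 0.0066] close 96.5 gap 0.0152 grip 58.5 F [-2.4  0.2  9. ] q [-0.02  0.52 -1.01  1.97  0.54  0.95  0.38]
```

View pics/v6.png

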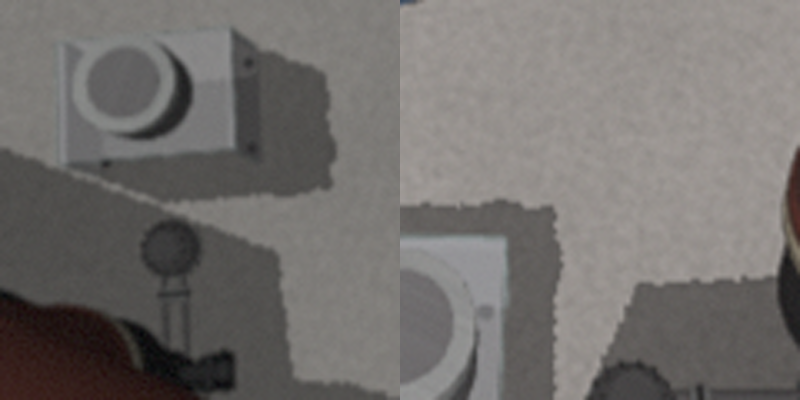

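```bash
python3 - <<'E'
from h import *
print(back("top",[(161.3,239.7)],.021).round(4))
for n in("top","side"):
  for d in r.cut_out("strainer",n)[:1]:
    m=d["pixels"].astype(np.uint8);print(n,d["confidence"],m.sum())
    if n=="top":
      o=cv2.morphologyEx(m,cv2.MORPH_OPEN,cv2.getStructuringElement(2,(9,9)));y,x=np.nonzero(o)
      if len(x):(c,R)=cv2.minEnclosingCircle(np.c_[x,y].astype(np.float32));print(c,R,back("top",[c],.021).round(4))
r.get_image("top")
for d in r.cut_out("dish","top")[:2]:
    m=d["pixels"].astype(np.uint8);y,x=np.nonzero(m);print("dish",d["confidence"],[back("top",[(np.mean(x),np.mean(y))],.012).round(4)])
E
```

```text
[[0.4534 0.3774 0.021 ]]
top 0.87 303
(161.42308044433594, 239.5) 8.78635025024414 [[0.4539 0.3771 0.021 ]]
side 0.82 354
dish 0.75 [array([[0.6315, 0.1263, 0.012 ]])]
```

>>> apply_moves([
  [[0,0,0],0,0.1],
  [[0,0,0.05],0,0.1],
  [[0,0,0.15],0,0.1],
  [[0,0,0.27],0,0.1],
  [[0,0,0.4],0,0.1],
], squeeze=80)

```text
t: 34.55
eef_pos: [0.3656, 0.3665, 0.0472]
eef_rot: [-0.0, -0.056, 0.998, -0.0]
wrist_force: [-0.1, -0.1, 0.1]
finger_gap: 0.0145
grip_force: 77.8
```

>>> apply_moves([
  [[0.04,-0.1,0.1],0,0.1],
  [[0.08,-0.3,0.2],0,0.1],
  [[0.12,-0.5,0.2],0,0.1],
  [[0.16,-0.75,0.2],0,0.1],
  [[0.2,-1.0,0.2],0,0.1],
])

```text
t: 34.97
eef_pos: [0.3864, 0.2662, 0.0674]
eef_rot: [0.0, -0.056, 0.998, -0.0]
wrist_force: [0.7, 0.3, -0.7]
finger_gap: 0.0146
grip_force: 77.9
```

```bash
python3 st.py; python3 - <<'E'
from h import *
for n in("top","side"):cv2.imwrite(f"pics/{n}7.png",r.get_image(n)[:,:,::-1])
t=cv2.imread('pics/top7.png')[165:285,120:240]; s=cv2.imread('pics/side7.png')[240:400,280:440]
cv2.imwrite('pics/v7.png',np.hstack([cv2.resize(i,(400,400),interpolation=2) for i in(t,s)]))
E
```

```text
t 34.97 pos [0.3864 0.2662 0.0674] close 96.4 gap 0.0146 grip 77.9 F [ 0.7  0.3 -0.7] q [ 0.34  0.32 -1.15  2.04  0.35  1.    0.69]
```

View pics/v7.png

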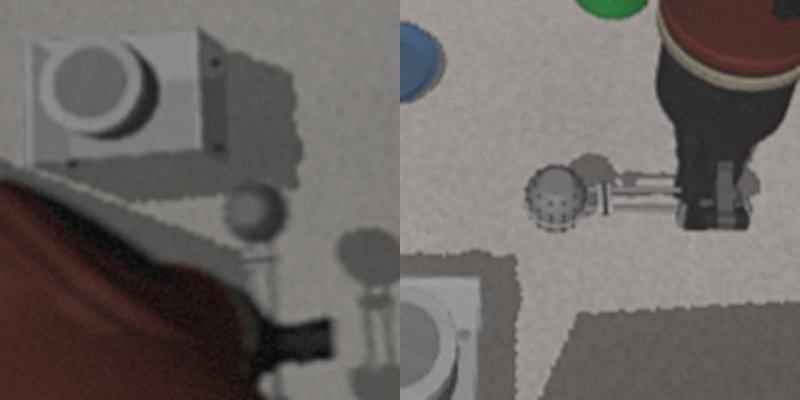

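>>> apply_moves([
  [[0.16,-0.15,0],0,0.1],
  [[0.32,-0.31,0],0,0.1],
  [[0.48,-0.46,0],0,0.1],
  [[0.64,-0.62,0],0,0.1],
  [[0.8,-0.77,0],0,0.1],
])

```text
t: 35.48
eef_pos: [0.4671, 0.1895, 0.0673]
eef_rot: [0.0, -0.056, 0.998, -0.0]
wrist_force: [0.6, -0.1, -1.4]
finger_gap: 0.0148
grip_force: 78.0
```

>>> apply_moves([
  [[0.16,-0.15,0],0,0.1],
  [[0.32,-0.31,0],0,0.1],
  [[0.48,-0.46,0],0,0.1],
  [[0.64,-0.62,0],0,0.1],
  [[0.74,-0.71,0],0,0.1],
])

```text
t: 35.9
eef_pos: [0.5421, 0.1172, 0.0671]
eef_rot: [0.0, -0.055, 0.999, -0.0]
wrist_force: [0.2, -1.1, -0.6]
finger_gap: 0.0147
grip_force: 78.0
```

>>> apply_moves([
  [[0.02,-0.02,0],0,0.1],
  [[0.02,-0.02,-0.05],0,0.1],
  [[0.02,-0.02,-0.15],0,0.1],
  [[0.02,-0.02,-0.23],0,0.1],
  [[0.02,-0.02,-0.25],0,0.1],
])

```text
t: 36.32
eef_pos: [0.5405, 0.1175, 0.0395]
eef_rot: [-0.001, -0.056, 0.998, -0.0]
wrist_force: [-0.7, -0.4, -1.2]
finger_gap: 0.0145
grip_force: 78.0
```

```bash
python3 st.py; python3 - <<'E'
from h import *
for n in("top","side"):cv2.imwrite(f"pics/{n}8.png",r.get_image(n)[:,:,::-1])
d=r.cut_out("strainer","side")[:1]
for x in d:
    m=x["pixels"].astype(np.uint8);o=cv2.morphologyEx(m,cv2.MORPH_OPEN,cv2.getStructuringElement(2,(11,11)));y,u=np.nonzero(o)
    if len(u):c,R=cv2.minEnclosingCircle(np.c_[u,y].astype(np.float32));z=r.read_state()["eef_pos"][2]-.0066+.02;print("side ball",x["confidence"],c,R,z,back("side",[c],z).round(4))
t=cv2.imread('pics/top8.png')[120:240,210:330]; s=cv2.imread('pics/side8.png')[190:350,220:380]
cv2.imwrite('pics/v8.png',np.hstack([cv2.resize(i,(400,400),interpolation=2) for i in(t,s)]))
E
```

```text
t 36.32 pos [0.5405 0.1175 0.0395] close 96.5 gap 0.0145 grip 78.0 F [-0.7 -0.4 -1.2] q [ 0.51  0.52 -0.98  1.86  0.5   1.03  1.  ]
side ball 0.57 (272.08441162109375, 253.5779266357422) 11.215960502624512 0.05437766592647328 [[0.6275 0.1307 0.0544]]
```

View pics/v8.png

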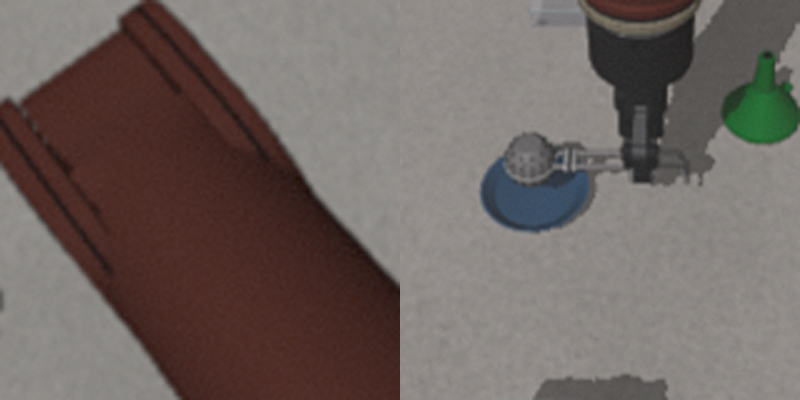

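>>> apply_moves([
  [[0.02,-0.02,-0.04],0,0.1],
  [[0.02,-0.02,-0.1],0,0.1],
  [[0.02,-0.02,-0.16],0,0.1],
  [[0.02,-0.02,-0.2],0,0.1],
  [[0.02,-0.02,-0.21],0,0.1],
])

```text
t: 36.88
eef_pos: [0.5438, 0.1146, 0.0193]
eef_rot: [-0.001, -0.055, 0.998, -0.0]
wrist_force: [-0.8, -0.1, -0.2]
finger_gap: 0.0147
grip_force: 78.0
```

>>> apply_moves([
  [[0,0,-0.01],0,0.1],
  [[0,0,-0.02],0,0.1],
  [[0,0,-0.03],0,0.1],
  [[0,0,-0.03],0,0.1],
  [[0,0,-0.03],0,0.1],
])

```text
t: 37.3
eef_pos: [0.5444, 0.1149, 0.0174]
eef_rot: [0.0, -0.056, 0.998, -0.0]
wrist_force: [-0.2, -0.7, -0.5]
finger_gap: 0.0147
grip_force: 78.0
```

>>> apply_moves([
  [[0,0,-0.01],0,0.1],
  [[0,0,-0.01],0,0.1],
  [[0,0,-0.01],0,0.1],
  [[0,0,-0.01],0,0.1],
])

```text
t: 37.63
eef_pos: [0.5444, 0.1147, 0.0163]
eef_rot: [0.0, -0.055, 0.998, -0.0]
wrist_force: [0.3, -0.1, -0.7]
finger_gap: 0.0146
grip_force: 78.0
```

>>> apply_moves([
  [[-0.01,0.01,-0.01],0,0.1],
  [[-0.01,0.01,-0.02],0,0.1],
  [[-0.01,0.01,-0.03],0,0.1],
  [[-0.01,0.01,-0.03],0,0.1],
  [[-0.01,0.01,-0.03],0,0.1],
])

```text
t: 38.05
eef_pos: [0.5433, 0.1158, 0.0132]
eef_rot: [-0.0, -0.056, 0.998, -0.0]
wrist_force: [0.2, 0.4, -0.2]
finger_gap: 0.0148
grip_force: 78.1
```

>>> apply_moves([
  [[0,0,-0.01],0,0.1],
  [[0,0,-0.01],0,0.1],
  [[0,0,-0.01],0,0.1],
  [[0,0,-0.01],0,0.1],
])

```text
t: 38.38
eef_pos: [0.5434, 0.1158, 0.0123]
eef_rot: [0.0, -0.055, 0.998, -0.0]
wrist_force: [-0.1, 0.4, -0.9]
finger_gap: 0.0139
grip_force: 78.1
```

>>> apply_moves([
  [[0,0,-0.01],0,0.1],
  [[0,0,-0.01],0,0.1],
  [[0,0,-0.01],0,0.1],
  [[0,0,-0.01],0,0.1],
])

```text
t: 38.72
eef_pos: [0.5435, 0.1159, 0.0114]
eef_rot: [0.0, -0.056, 0.998, 0.0]
wrist_force: [-0.6, -0.5, 0.5]
finger_gap: 0.0146
grip_force: 78.2
```

>>> apply_moves([
  [[0,0,-0.01],0,0.1],
  [[0,0,-0.01],0,0.1],
  [[0,0,-0.01],0,0.1],
], squeeze=20)

```text
t: 38.97
eef_pos: [0.5434, 0.1159, 0.0103]
eef_rot: [0.0, -0.056, 0.998, 0.0]
wrist_force: [-0.4, 0.4, 1.6]
finger_gap: 0.0147
grip_force: 78.3
```

>>> apply_moves([
  [[0,0,0],0,0.18],
  [[0,0,0],0,0.21],
  [[0,0,0],0,0.25],
  [[0,0,0],0,0.32],
  [[0,0,0],0,0.4],
])

```text
t: 39.38
eef_pos: [0.5433, 0.1156, 0.0102]
eef_rot: [-0.0, -0.055, 0.998, -0.0]
wrist_force: [0.1, 0.1, -0.8]
finger_gap: 0.0339
grip_force: 0.0
```

>>> apply_moves([
  [[0,0,0],0,0.5],
  [[0,0,0],0,0.5],
  [[0,0,0.1],0,0.5],
  [[0,0,0.3],0,0.5],
  [[0,0,0.6],0,0.5],
])

```text
t: 39.8
eef_pos: [0.5418, 0.1155, 0.0697]
eef_rot: [-0.002, -0.056, 0.998, 0.0]
wrist_force: [0.6, -0.8, 0.6]
finger_gap: 0.0429
grip_force: 0.0
```

>>> apply_moves([
  [[0,0,0.4],0,0.5],
  [[0,0,0.8],0,0.5],
  [[0,0,1.0],0,0.5],
  [[0,0,1.0],0,0.5],
])

```text
t: 40.13
eef_pos: [0.5456, 0.1172, 0.1761]
eef_rot: [0.004, -0.056, 0.998, 0.0]
wrist_force: [0.5, 0.3, 0.6]
finger_gap: 0.0429
grip_force: 0.0
```

>>> apply_moves([
  [[-0.5,-0.7,0.3],0,0.5],
  [[-0.5,-0.7,0.3],0,0.5],
  [[-0.5,-0.7,0.3],0,0.5],
  [[-0.5,-0.7,0.3],0,0.5],
])

```text
t: 40.47
eef_pos: [0.4926, 0.0425, 0.201]
eef_rot: [0.0, -0.053, 0.999, -0.002]
wrist_force: [1.1, -0.8, 0.8]
finger_gap: 0.0428
grip_force: 0.0
```

>>> apply_moves([
  [[0,-1.0,0],0,0.5],
  [[0,-1.0,0],0,0.5],
  [[0,-1.0,0],0,0.5],
  [[0,-1.0,0],0,0.5],
  [[0,-1.0,0],0,0.5],
])

```text
t: 40.88
eef_pos: [0.4935, -0.0544, 0.2001]
eef_rot: [-0.0, -0.055, 0.998, 0.0]
wrist_force: [-0.7, 1.3, -1.0]
finger_gap: 0.0428
grip_force: 0.0
```

```bash
python3 st.py;python3 run2.py tin_tall .025 .646 -.133 tin_middle .045 .555 -.394 tin_flat .065 .556 .388; python3 - <<'E'
from h import *
for n in("top","side"):cv2.imwrite(f"pics/{n}9.png",r.get_image(n)[:,:,::-1])
for x in r.cut_out("strainer","top")[:1]:
    m=x["pixels"].astype(np.uint8);o=cv2.morphologyEx(m,cv2.MORPH_OPEN,cv2.getStructuringElement(2,(9,9)));y,u=np.nonzero(o)
    if len(u):c,R=cv2.minEnclosingCircle(np.c_[u,y].astype(np.float32));print("ball",x["confidence"],c,R,back("top",[c],.026).round(4))
t=cv2.imread('pics/top9.png')[130:290,110:530]; s=cv2.imread('pics/side9.png')[170:320,220:420]
cv2.imwrite('pics/v9.png',np.vstack([cv2.resize(t,(788,300),interpolation=2),cv2.resize(np.pad(s,((0,0),(0,194),(0,0))),(788,300),interpolation=2)]))
E
```

```text
t 40.88 pos [ 0.4935 -0.0544  0.2001] close 96.3 gap 0.0428 grip 0.0 F [-0.7  1.3 -1. ] q [ 1.06  0.16 -1.11  1.83  0.15  1.24  1.59]
tin_tall side 0.94 [ 0.6461 -0.1352] 0.19
tin_tall side 0.73 [ 0.646 -0.133] 1.0
tin_middle top 0.94 [ 0.5563 -0.3926] 0.11
tin_middle side 0.55 [ 0.5543 -0.3965] 0.24
tin_flat side 0.9 [0.5551 0.3929] 0.06
ball 0.92 (272.0, 168.97500610351562) 10.025094032287598 [[0.6288 0.1245 0.026 ]]
```

View pics/v9.png

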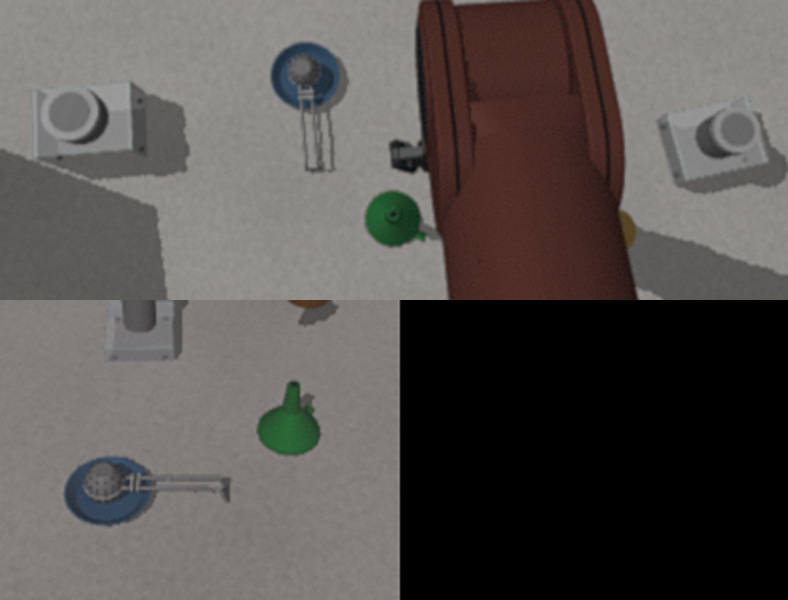

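```bash
python3 - <<'E'
from fit import *
for n in("top","side"):
    im=r.get_image(n); 
    hsv=cv2.cvtColor(im,cv2.COLOR_RGB2HSV); m=((hsv[...,0]>95)&(hsv[...,0]<125)&(hsv[...,1]>70)).astype(np.uint8)
    p=proj(n,[.63,.126,.01])[0]; w=np.zeros_like(m);cv2.circle(w,tuple(int(v) for v in p),40,1,-1);m*=w
    ys,xs=np.nonzero(m);M=np.zeros_like(m);cv2.fillConvexPoly(M,cv2.convexHull(np.c_[xs,ys].astype(np.int32)),1)
    print(n,"dish",fit(lambda n,p:hullmask(n,cyl(*p,0,.014,.03,.046)),(.63,.126),{n:M.astype(float)},(.01,.01)))
    for d in r.cut_out("strainer",n)[:1]:
        o=cv2.morphologyEx(d["pixels"].astype(np.uint8),cv2.MORPH_OPEN,cv2.getStructuringElement(2,(11,11)));y,u=np.nonzero(o);c=(u.min()+u.max())/2,(y.min()+y.max())/2;print("ball",len(u),c,back(n,[c],.026)[0].round(4))
E
```

```text
top dish (array([0.63190915, 0.12661662]), np.float64(0.14375088866770946))
ball 248 (np.float64(271.5), np.float64(168.0)) [0.6312 0.1259 0.026 ]
side dish (array([0.62823832, 0.12266736]), np.float64(0.12482559479756872))
ball 323 (np.float64(271.5), np.float64(261.0)) [0.6319 0.1272 0.026 ]
```

Ball and dish agree to within about 5 mm, so I'm handing in.

```bash
python3 - <<'E'
from plant import r
print(r.finish_job()); print(r.read_state()["t"])
E
```

```text
the job is handed in; nothing more can be done
None
the job is handed in; nothing more can be done
```

The job is handed in at about 41 s with no verdict returned: cameras put all three tins upright within about 6 mm of the middle of their steps and the strainer's ball within about 6 mm of the dish's centre. The funnel and the jar were not touched.

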